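# Uncover the shaft holder and put the long shaft away

### The job

Lift the belt pulley off the top of the square upright holder and set it down flat in the shallow metal tray, without dropping it. Then take the longer of the two steel shafts out of the wooden block and stand it end-down in the square holder, all the way to the bottom. Leave the short shaft in the block and do not shove or knock over the tin, gear or jar.

Things in the scene. Friction and masses are not known exactly. Their poses are not given: they have to be found in the camera images.
- holder: Fixed grey sheet-metal holder: a square upright tube, closed below and open on top, 44 x 44 mm outside, 36 x 36 mm inside (walls 4 mm), 125 mm high, on a 100 x 100 x 4 mm foot plate bolted to the table. Origin: centre of its underside on the table; z up, x and y square to its walls. Inner floor 4 mm above the origin.
- pulley: Loose dark steel V-belt pulley, about 0.7 kg, lying flat over the holder's mouth at the start. Disc 130 mm in diameter and 26 mm thick, with a round solid hub on top, 40 mm in diameter, from 26 to 56 mm above the underside: grip it by the hub. Origin: centre of its underside; z up through the hub.
- tray: Fixed empty shallow square aluminium tray, 200 x 200 mm outside, walls 4 mm, rim 22 mm above the table, floor 4 mm thick. Origin: centre of its underside on the table; z up, x and y square to its walls.
- block: Fixed wooden block 70 x 130 x 45 mm with two round blind holes of 20 mm diameter, 35 mm deep, centred 35 mm either side of its middle along its y axis; a steel shaft stands loosely in each. Origin: centre of its underside; z up.
- long_shaft: Loose plain round steel shaft, 16 mm in diameter, 170 mm long, about 0.2 kg, standing in one of the block's holes (either one), its lower end 10 mm above the table. Origin: centre of its lower end; z along the shaft to its upper end.
- short_shaft: Loose plain round steel shaft, 16 mm in diameter, only 95 mm long, standing in the block's other hole; it stays there. Origin: centre of its lower end; z along the shaft.
- tin: Loose open round aluminium tin, 58 mm in diameter, 100 mm high, a bystander (not the holder). It and the holder may change places. Origin: centre of its underside; z up.
- gear: Loose small steel gear wheel, 70 mm in diameter, 28 mm high, a bystander lying on the table. Origin: centre of its underside.
- jar: Loose glass jar with a steel lid, 60 mm in diameter, 80 mm high, a bystander. Origin: centre of its underside; z up.
There are look-alikes about, which are no part of the job. Leave any orange or purple look-alike of the pulley alone.

How it is judged:
On the way:
1. the pulley is set down in the tray, not dropped: it is inside the tray, flat (within 0.15 rad) and its underside within 16 mm of the tray floor while the fingers still touch it (horizontal distance between pulley and tray below 0.05 m and z of pulley in the frame of tray below 0.02 m and angle between pulley's own z axis and vertical below 0.15 rad and contact force between the fingers and pulley above 0.3 N), for 0.1 s.
At the end, for the whole second after the job is handed in: Pulley flat (0.1 rad), hub up, on the tray floor (underside under 10 mm above the table), within 50 mm of the tray centre; long shaft upright (0.35 rad) in the square holder, lower end under 12 mm above the table and within 18 mm of its axis in x and y; both at rest (under 20 mm/s) (horizontal distance between pulley and tray below 0.05 m and z of pulley in the frame of tray below 0.01 m and angle between pulley's own z axis and vertical below 0.1 rad and linear speed of each of pulley, long_shaft below 0.02 m/s and x of long_shaft in the frame of holder between -0.018 and 0.018 m and y of long_shaft in the frame of holder between -0.018 and 0.018 m and z of long_shaft in the frame of holder below 0.012 m and angle between long_shaft's own z axis and vertical below 0.35 rad); the robot touches nothing.
It fails at once if the short shaft is taken out of the block (its lower end moves more than 30 mm) (distance of short_shaft from where it was at the start of the episode above 0.03 m).
It fails at once if the tin, gear or jar is shoved more than 40 mm (distance of any of tin, gear, jar from where it was at the start of the episode above 0.04 m).
It fails at once if the tin or jar is knocked over (tilted more than 0.6 rad) (angle between any of tin, jar's own z axis and vertical above 0.6 rad).
It also fails if it takes over 58 s, if anything falls off the work surface, if the arm or the gripper's body presses on something with over 40 N, if the wrist force passes 120 N, or if a joint passes its speed limit or range.

### The arm

A 6-joint arm with a two-finger parallel gripper is mounted at the origin on the work surface. World frame = base frame: x ahead of the robot, y to its left, z up, the work surface at z = 0. Lengths are in m, angles in rad, forces in N, time in s.
With the tool pointing down it reaches from about 0.4 to 0.825 m from the base axis. Payload 7 kg.
Tool frame: the origin (TCP) lies at the very end of the fingers, on their centre line; the grasp point (between the pads) lies 19 mm behind it; z points along the fingers, y is the direction in which the jaws open and shut (so a half turn about z gives the same grasp; the last joint's range is limited). The gripper opens to 88 mm and grips with 3 to 60 N. Pads are 19 mm wide; open, the fingers measure 130 mm over their backs; the gripper's body (78 mm by 193 mm) begins 47 mm behind the grasp point.
Start: joints at [1.611, 0.359, 0.012, 0, -1.224, -0.288], TCP at [0.166, 0.654, 0.227] pointing down, gripper open.
Joint ranges: [-3.07, 3.07], [-1.43, 2.12], [-1.02, 1.25], [-3.03, 1.67], [-3.05, -0], [-3.03, 3.03]. Speed limits (rad/s): [2.39, 2.39, 3.01, 3.14, 3.14, 3.14].

### API

Orientations are given as [roll, pitch, yaw] about the fixed x, y, z axes, in that order (R = Rz(yaw) Ry(pitch) Rx(roll)).
In Python, from station import arm gives the robot as it stands.
- The arm moves only by the shell command python3 -m inch 'ROWS' [FORCE]. ROWS is text: rows parted by semicolons, each of 7 numbers parted by spaces: the closure, from 0 (fully open) to 1 (shut), then the shift along the tool's x, y, z each as a share of 300 mm, from -1 to 1, then the turn, a rotation vector about the tool's x, y, z each as a share of 60 degrees, from -1 to 1. In form: grip tx ty tz rx ry rz; .... A call has 1 to 12 rows; each row is the pose to reach, as a shift and turn from the pose commanded when the call began, along the tool's axes at that moment; what a row does not reach only later rows make up. A row lasts 1/10 s, in which the tool goes at most 50 mm and 8.59 degrees, less where a joint would pass 70% of its speed; a pose out of reach is approached as far as the arm can. A call with a number of a shift or a turn outside -1 to 1 is refused whole. A call with a gripper value outside its range is refused whole. The fingers move at their own pace and stop on an object; FORCE is the grip in N (left out, the last holds). Time passes only in rows, so rows that repeat a pose let the fingers close. It gives the time, the measured TCP pose, the force and the opening at its end, in the units of the state.
- arm.get_state(): the state, without advancing time (a new reading comes with each control period).
- arm.grab_frame(name): name is "scene" or "side" or "wrist"; returns a dict with "img" (384x512x3 uint8, red, green, blue), "range_z" (384x512 float32, m along the optical axis (not along the pixel's ray), 0 where there is no reading), "fx", "fy", "cx", "cy" (pixels), "extrinsics" (4x4, takes a point from world to camera coordinates); the wrist camera has in their place "tool_from_camera" (4x4, takes a point from camera to tool coordinates, whose origin is the TCP and whose axes are the flange's). Camera axes: x right, y up, looking along -z (the intrinsics and any distortion apply to the point x, -y, -z); pixel columns grow to the right and rows downward; lengths in m; the calibration is good to about 2 mm. A picture is of the moment at which its call begins: read the wrist's pose just before it.
- arm.job_done(): hands the job in, once; it reports no verdict.
The state is a dict: "t": time; "q": joint angles; "qd": joint speeds; "joint_efforts": joint torques, N m; "eef_pos": TCP position; "ee_rot": TCP orientation; "force": force on the tool from outside, world axes, zero at the start; "moment": the same for the moment, N m; "width": finger opening in m.
Only numpy, scipy, OpenCV 4.12 (cv2) and the standard library are available. Lean on these libraries where they do the work, as an engineer would, in place of code of your own. Each camera call takes 0.05 s, during which the arm holds its last target.

## Working session

There is one attempt and no reset: what is moved stays moved. The work goes in short steps, Python scripts to look and compute and a shell command to move; the robot and the scene stay as the last step left them, time stands still between calls to the robot, and variables do not carry over. Pictures are saved under pics/ and viewed, and the job is handed in when it is done.

```bash
mkdir -p pics; ls; python3 - <<'E'
from station import arm
import cv2
s=arm.get_state();print({k:s[k] for k in('t','eef_pos','ee_rot','force','width')})
import numpy as np
for n in('scene','side'):
    f=arm.grab_frame(n);cv2.imwrite(f'pics/{n}0.png',f['img'][:,:,::-1]);print(n,f['fx'],f['fy'],f['cx'],f['cy'],[k for k in f]);print(np.round(f['extrinsics'],3))
    np.savez(f'{n}0.npz',**{k:f[k] for k in f})
s=arm.get_state();f=arm.grab_frame('wrist');cv2.imwrite('pics/wrist0.png',f['img'][:,:,::-1]);print(f['tool_from_camera'])
E
```

```text
pics
{'t': 0.0, 'eef_pos': array([0.16545195, 0.65389671, 0.22561875]), 'ee_rot': array([ 3.13990801e+00, -1.60332860e-04, -2.47895535e-01]), 'force': array([-0.38584564,  0.17866721, -0.4237364 ]), 'width': 0.0879353180812279}
scene 412.06159975658306 412.06159975658306 248.46771959330437 198.58387176684735 ['img', 'range_z', 'fx', 'fy', 'cx', 'cy', 'extrinsics']
[[-0.827  0.562  0.01   0.38 ]
 [-0.39  -0.587  0.71   0.15 ]
 [ 0.405  0.583  0.704 -1.601]
 [ 0.     0.     0.     1.   ]]
side 385.67504650477537 385.67504650477537 256.29346008474613 187.37212849257722 ['img', 'range_z', 'fx', 'fy', 'cx', 'cy', 'extrinsics']
[[-0.994 -0.108 -0.01   0.506]
 [ 0.066 -0.68   0.73  -0.038]
 [-0.086  0.725  0.683 -1.006]
 [ 0.     0.     0.     1.   ]]
[[ 5.29531654e-05  9.61936788e-01  2.73272049e-01  7.26768829e-02]
 [ 9.99999963e-01 -1.24223047e-04  2.43499309e-04 -4.15040354e-04]
 [ 2.68177630e-04  2.73272026e-01 -9.61936759e-01 -1.57637830e-01]
 [ 0.00000000e+00  0.00000000e+00  0.00000000e+00  1.00000000e+00]]
```

View pics/scene0.png

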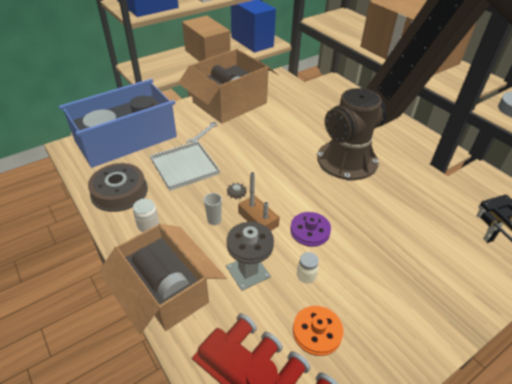

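View pics/side0.png

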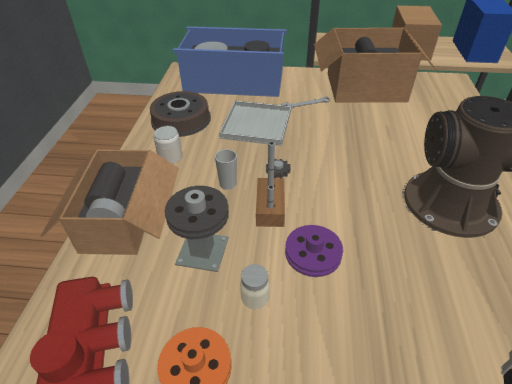

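View pics/wrist0.png

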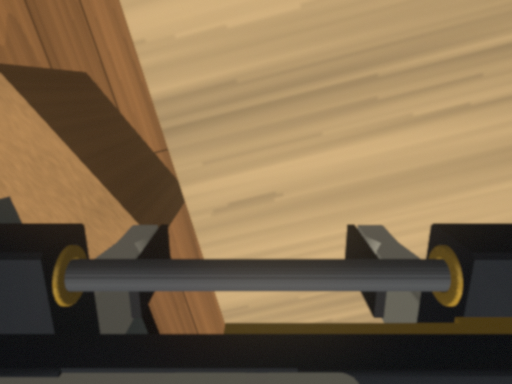

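The scene image shows the pulley with its hub on the holder at scene (250,240) and side (197,208). The tray is at scene (185,165). The block with both shafts is at scene (258,213), long shaft at (252,190) and short at (265,210). The tin is at (213,208), the gear at (236,190) and the jar at (308,267). Look-alikes are the purple wheel (310,228), the orange wheel (318,330) and a dark wheel on the table (118,186). The task's pulley is the dark one on the holder's mouth. I'll confirm this in an enlarged crop and measure.

```bash
cat > h.py <<'E'
import numpy as np, cv2
def load(n): return dict(np.load(n))
def dirs(f,uv):
    uv=np.atleast_2d(uv).astype(float)
    return np.c_[(uv[:,0]-f['cx'])/f['fx'],-(uv[:,1]-f['cy'])/f['fy'],-np.ones(len(uv))]
def pts(f):  # world cloud HxWx3
    h,w=f['range_z'].shape
    u,v=np.meshgrid(np.arange(w),np.arange(h))
    d=dirs(f,np.c_[u.ravel(),v.ravel()])*f['range_z'].reshape(-1,1)
    E=f['extrinsics']; return ((d-E[:3,3])@E[:3,:3]).reshape(h,w,3)
def plane(f,uv,z):
    E=f['extrinsics']; c=-E[:3,:3].T@E[:3,3]; d=dirs(f,uv)@E[:3,:3]
    return c+d*((z-c[2])/d[:,2])[:,None]
E
python3 - <<'E'
from h import *
out=[]
for n,box in(('scene',(170,140,170,150)),('side',(130,90,220,220))):
    f=load(n+'0.npz');x,y,w,h=box
    cv2.imwrite(f'pics/{n}0c.png',cv2.resize(f['img'][y:y+h,x:x+w,::-1],None,fx=4 if n=='scene' else 2.7,fy=4 if n=='scene' else 2.7,interpolation=cv2.INTER_CUBIC))
    P=pts(f)
    L={'scene':dict(hub=(250,230),tray=(185,165),long=(252,176),short=(265,206),block=(262,218),tin=(213,198),gear=(236,188),jar=(308,258),purple=(310,215),orange=(318,315),foot=(250,283)),
     'side':dict(hub=(195,197),tray=(258,122),long=(271,150),short=(270,185),block=(271,208),tin=(227,170),gear=(284,168),jar=(254,275),foot=(190,255))}[n]
    for k,(u,v) in L.items(): print(n,k,P[v,u].round(3))
E
```

```text
scene hub [0.604 0.217 0.182]
scene tray [ 0.539 -0.308  0.009]
scene long [0.472 0.036 0.175]
scene short [0.47  0.106 0.102]
scene block [0.475 0.1   0.044]
scene tin [ 0.574 -0.036  0.077]
scene gear [ 0.458 -0.079  0.027]
scene jar [0.476 0.323 0.081]
scene purple [0.347 0.183 0.057]
scene orange [0.56  0.466 0.059]
scene foot [0.63  0.259 0.004]
side hub [0.607 0.225 0.18 ]
side tray [ 0.538 -0.32   0.003]
side long [0.469 0.037 0.164]
side short [0.466 0.093 0.104]
side block [0.461 0.106 0.039]
side tin [0.583 0.013 0.072]
side gear [ 0.439 -0.073  0.018]
side jar [0.478 0.328 0.079]
side foot [0.636 0.239 0.004]
```

View pics/scene0c.png

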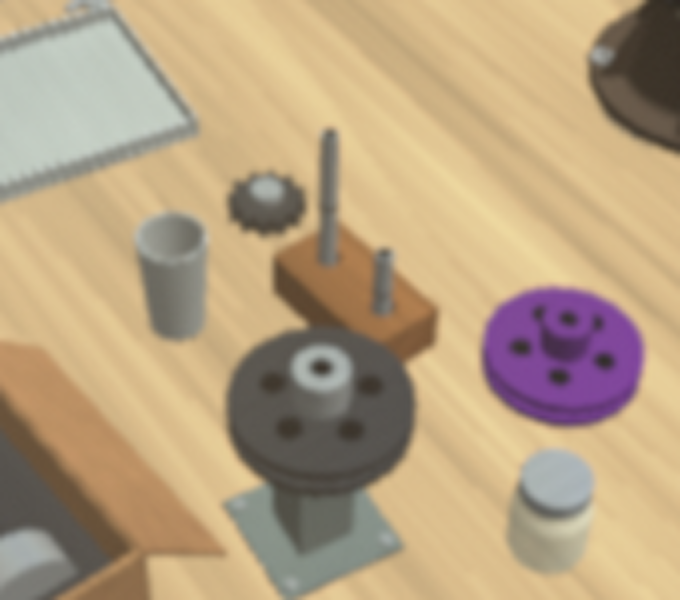

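View pics/side0c.png

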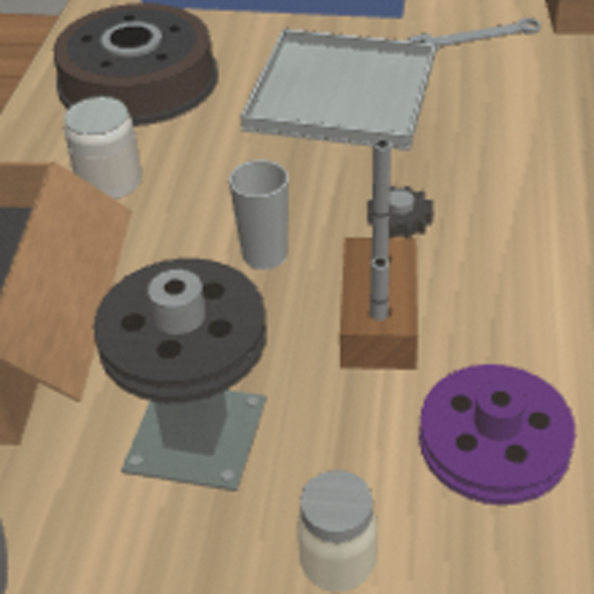

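The crops confirm it: the dark pulley with its light hub is at scene (250,232) on the holder. The long shaft stands at (252,172), beside the gear, and the short one at (266,203). Next are fine positions from depth clouds gated by height.

```bash
python3 - <<'E'
from h import *
def rng(P,xy,r,z0,z1):
    m=(np.hypot(P[...,0]-xy[0],P[...,1]-xy[1])<r)&(P[...,2]>z0)&(P[...,2]<z1)
    return P[m],m
for n in('scene','side'):
    f=load(n+'0.npz');P=pts(f);Z=f['range_z'];P[Z==0]=9
    def circ(name,xy,r,z0,z1):
        q,m=rng(P,xy,r,z0,z1)
        c,rad=cv2.minEnclosingCircle(q[:,:2].astype(np.float32))
        print(n,name,len(q),'enc',np.round(c,4),round(rad,4),'mean',q.mean(0).round(4))
    circ('hub',(.605,.22),.05,.174,.19)
    circ('disc',(.605,.22),.09,.143,.165)
    circ('longtop',(.47,.036),.02,.165,.19)
    circ('longbody',(.47,.036),.025,.06,.17)
    circ('shorttop',(.47,.1),.025,.09,.12)
    circ('tin',(.578,-.01),.05,.085,.12)
    circ('jar',(.477,.325),.05,.075,.1)
    circ('gear',(.45,-.075),.05,.012,.04)
    q,m=rng(P,(.605,.22),.09,.002,.008);print(n,'foot',cv2.minAreaRect((q[:,:2]*1000).astype(np.float32)))
    q,m=rng(P,(.465,.07),.09,.04,.05);print(n,'block',cv2.minAreaRect((q[:,:2]*1000).astype(np.float32)))
    q,m=rng(P,(.539,-.31),.15,.016,.03);print(n,'trayrim',len(q),cv2.minAreaRect((q[:,:2]*1000).astype(np.float32)))
    q,m=rng(P,(.605,.22),.09,.02,.11);print(n,'tube',cv2.minAreaRect((q[:,:2]*1000).astype(np.float32)))
    # table level check
    print('table',P[300,380] if n=='scene' else P[340,300])
E
```

```text
scene hub 157 enc [0.607  0.2215] 0.0214 mean [0.6084 0.2238 0.1812]
scene disc 1254 enc [0.6069 0.2223] 0.0666 mean [0.6118 0.229  0.1518]
scene longtop 32 enc [0.4698 0.0296] 0.0088 mean [0.4699 0.032  0.1766]
scene longbody 116 enc [0.4682 0.0318] 0.0089 mean [0.4704 0.0339 0.1176]
scene shorttop 27 enc [0.4639 0.1022] 0.0078 mean [0.4647 0.1023 0.1027]
scene tin 147 enc [ 0.59   -0.0142] 0.0314 mean [ 0.5883 -0.014   0.0943]
scene jar 241 enc [0.478  0.3273] 0.0277 mean [0.478  0.3284 0.0808]
scene gear 203 enc [ 0.4569 -0.0818] 0.0362 mean [ 0.4581 -0.0784  0.0203]
scene foot ((614.9166870117188, 232.4534454345703), (146.45248413085938, 173.53395080566406), 54.896759033203125)
scene block ((465.57940673828125, 64.35143280029297), (72.19989776611328, 134.35658264160156), 4.478664398193359)
scene trayrim 291 ((540.8145141601562, -311.50836181640625), (207.34649658203125, 201.8076171875), 84.11652374267578)
scene tube ((622.179931640625, 230.1351318359375), (33.230289459228516, 60.70956039428711), 41.83317184448242)
table [0.3571916  0.50801127 0.00280769]
side hub 257 enc [0.608  
[... 342 characters left out ...]
enc [ 0.5885 -0.0112] 0.0308 mean [ 0.5901 -0.0121  0.0934]
side jar 502 enc [0.4768 0.3283] 0.027 mean [0.4766 0.3296 0.0794]
side gear 212 enc [ 0.4558 -0.0817] 0.0357 mean [ 0.4495 -0.0764  0.0192]
side foot ((596.9013061523438, 239.18565368652344), (165.3399658203125, 124.40235900878906), 13.683398246765137)
side block ((466.5685119628906, 66.20540618896484), (69.83521270751953, 134.77728271484375), 4.081349849700928)
side trayrim 316 ((542.824951171875, -310.8590393066406), (208.23355102539062, 200.51742553710938), 84.48363494873047)
side tube ((601.9693603515625, 232.63711547851562), (61.503021240234375, 32.64186096191406), 38.78206253051758)
table [ 0.38030935  0.41132976 -0.00114969]
```

```bash
python3 - <<'E'
from h import *
Q=[]
for n in('scene','side'):
    f=load(n+'0.npz');P=pts(f);Q.append(P[f['range_z']>0])
Q=np.concatenate(Q)
# max-height map 5cm cells
xs=np.arange(.3,.95,.05);ys=np.arange(-.6,.5,.05)
print('x  ',(xs*100).round().astype(int))
for y in ys:
    print(round(y*100),[int(1000*max(Q[(abs(Q[:,0]-x-.025)<.025)&(abs(Q[:,1]-y-.025)<.025)][:,2],default=-.001)) for x in xs])
E
```

```text
x   [30 35 40 45 50 55 60 65 70 75 80 85 90]
-60 [170, 128, 5, 163, 153, 154, 152, 134, 134, 135, 162, 5, 4]
-55 [166, 120, 7, 166, 168, 167, 167, 168, 168, 165, 167, 5, 4]
-50 [163, 11, 8, 170, 172, 170, 168, 168, 168, 171, 170, 157, 4]
-45 [7, 10, 21, 25, 23, 24, 25, 5, 3, 57, 59, 4, 5]
-40 [6, 5, 25, 25, 11, 9, 25, 5, 59, 61, 62, 59, 5]
-35 [6, 4, 26, 11, 9, 9, 27, 4, 59, 65, 66, 62, 5]
-30 [5, 6, 24, 19, 11, 10, 25, 6, 59, 64, 66, 60, 6]
-25 [6, 6, 21, 24, 27, 23, 25, 16, 58, 60, 59, 58, 6]
-20 [5, 5, 4, 14, 4, 4, 5, 5, 5, 87, 5, 5, 4]
-15 [5, 7, 19, 19, 6, 7, 5, 4, 91, 95, 93, 7, 5]
-10 [7, 5, 31, 32, 6, 3, 6, 5, 78, 95, 91, 5, 4]
-5 [6, 5, 45, 45, 8, 102, 102, 5, 2, -1, -1, -753, -738]
0 [6, 6, 49, 182, 47, 104, 102, 5, 96, 124, 124, 123, 124]
5 [6, 6, 50, 107, 47, 5, 7, 5, 100, 124, 119, 124, 124]
10 [30, 32, 49, 107, 3, 2, 6, 5, 105, 128, 122, 123, 125]
15 [58, 61, 30, 5, 151, 156, 155, 155, 108, 124, 121, 123, 124]
20 [59, 60, 31, 6, 157, 186, 184, 155, 112, 126, 124, 124, 124]
25 [31, 31, 5, 10, 152, 155, 156, 153, 7, 121, 122, 122, 121]
30 [6, 6, 54, 85, 83, 6, 5, 6, 6, 20, 16, 5, 6]
35 [6, 6, 6, 82, 7, 6, 6, 6, 84, 76, 74, 73, 5]
40 [6, 6, 6, 5, 30, 32, 30, 80, 81, 75, 75, 69, 5]
45 [6, 5, 6, 7, 57, 60, 31, 83, 82, 114, 113, 24, 3]
```

```bash
cat > go.py <<'E'
import sys,numpy as np
from station import arm
from scipy.spatial.transform import Rotation as R
s=arm.get_state();Rm=R.from_euler('xyz',s['ee_rot'])
t=np.array([float(v) for v in sys.argv[1:4]])
d=Rm.inv().apply(t-s['eef_pos'])
yaw=float(sys.argv[4]) if len(sys.argv)>4 else s['ee_rot'][2]
r=(Rm.inv()*R.from_euler('xyz',[np.pi,0,yaw])).as_rotvec()
print('t',round(float(s['t']),2),'pos',s['eef_pos'].round(4),'rpy',s['ee_rot'].round(3),'F',s['force'].round(1),'w',round(float(s['width']),4),'q',s['q'].round(2))
print('shift shares',(d/.3).round(3),'turn',(r/np.deg2rad(60)).round(3),'dist',np.linalg.norm(d).round(3))
E
python3 go.py .6075 .2225 .24
python3 -m inch '0 .89 .516 -.05 0 0 0;0 .89 .516 -.05 0 0 0;0 .89 .516 -.05 0 0 0;0 .89 .516 -.05 0 0 0;0 .89 .516 -.05 0 0 0;0 .89 .516 -.05 0 0 0;0 .89 .516 -.05 0 0 0;0 .89 .516 -.05 0 0 0'
python3 go.py .6075 .2225 .24
```

```text
t 0.15 pos [0.1655 0.6541 0.2259] rpy [ 3.14  -0.    -0.248] F [-0.9 -0.2 -0.1] w 0.0874 q [ 1.61  0.36  0.01 -0.   -1.22 -0.29]
shift shares [ 1.781  1.033 -0.046] turn [ 0.001 -0.    -0.   ] dist 0.618
t: 0.95
eef_pos: [0.3877, 0.4373, 0.2417]
ee_rot: [-3.142, 0.0, -0.251]
force: [-0.5, -0.0, -0.1]
width: 0.0878
t 0.95 pos [0.3877 0.4373 0.2417] rpy [-3.142  0.    -0.251] F [-0.5 -0.  -0.1] w 0.0878 q [ 1.18  0.2  -0.17 -0.   -1.2   0.14]
shift shares [0.888 0.512 0.005] turn [-0.  0. -0.] dist 0.307
```

```bash

python3 -m inch '0 .888 .512 .005 0 0 0;0 .888 .512 .005 0 0 0;0 .888 .512 .005 0 0 0;0 .888 .512 .005 0 0 0;0 .888 .512 .005 0 0 0;0 .888 .512 .005 0 0 0;0 .888 .512 .005 0 0 0;0 .888 .512 .005 0 0 0;0 .888 .512 .005 0 0 0'
python3 go.py .6075 .2225 .156
python3 - <<'E'
from station import arm
import cv2
f=arm.grab_frame('wrist');cv2.imwrite('pics/w1.png',f['img'][:,:,::-1])
E
```

```text
t: 1.85
eef_pos: [0.6064, 0.2257, 0.2396]
ee_rot: [3.141, 0.001, -0.247]
force: [-0.6, 0.0, 1.1]
width: 0.0878
t 1.85 pos [0.6064 0.2257 0.2396] rpy [ 3.141e+00  1.000e-03 -2.470e-01] F [-0.6  0.   1.1] w 0.0878 q [ 0.66  0.31 -0.03 -0.   -1.23  0.67]
shift shares [0.006 0.009 0.279] turn [0.    0.001 0.   ] dist 0.084
```

View pics/w1.png

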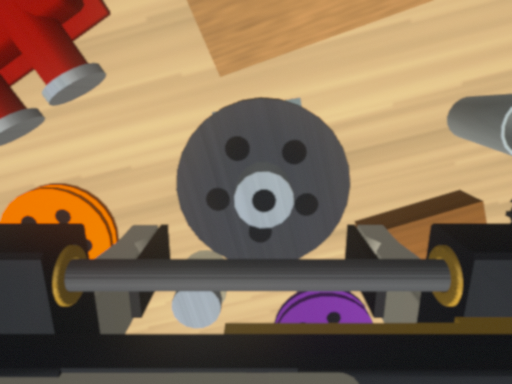

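The wrist view shows the hub top at (264,200), a little left of the jaw centre, and the disc below it. I'll check its position from this view.

```bash
cat >> h.py <<'E'
def wrist(f,s):
    from scipy.spatial.transform import Rotation as R
    T=np.eye(4);T[:3,:3]=R.from_euler('xyz',s['ee_rot']).as_matrix();T[:3,3]=s['eef_pos']
    f=dict(f);f['extrinsics']=np.linalg.inv(T@f['tool_from_camera']);return f
E
python3 - <<'E'
from h import *
from station import arm
s=arm.get_state();f=wrist(arm.grab_frame('wrist'),s)
g=f['img'].astype(int);m=(g.min(2)>120)&(g.max(2)-g.min(2)<40);m[:,:220]=0;m[:,310:]=0;m[:150]=0;m[240:]=0
c,r=cv2.minEnclosingCircle(np.argwhere(m)[:,::-1].astype(np.float32));print(c,r,s['eef_pos'])
print('plane',plane(f,[c],.181),'cloud mean',pts(f)[m].mean(0))
E
python3 go.py .6075 .2225 .156
```

```text
(263.8277282714844, 198.83384704589844) 29.962141036987305 [0.60618248 0.22601182 0.23989496]
plane [[0.60795128 0.22153953 0.181     ]] cloud mean [0.60788177 0.22153501 0.1807722 ]
t 1.95 pos [0.6061 0.2261 0.2401] rpy [-3.141  0.    -0.246] F [-0.9  0.1 -0.2] w 0.0878 q [ 0.66  0.31 -0.03 -0.   -1.23  0.67]
shift shares [0.007 0.011 0.28 ] turn [-0.  0. -0.] dist 0.084
```

```bash

python3 -m inch '0 .009 .013 .1 0 0 0;0 .009 .013 .2 0 0 0;0 .009 .013 .26 0 0 0;0 .009 .013 .28 0 0 0;0 .009 .013 .28 0 0 0;0 .009 .013 .28 0 0 0'
python3 go.py .608 .222 .156
```

```text
t: 2.55
eef_pos: [0.6091, 0.2211, 0.1574]
ee_rot: [-3.14, -0.001, -0.247]
force: [-0.0, 0.2, -0.0]
width: 0.0877
t 2.55 pos [0.6091 0.2211 0.1574] rpy [-3.14e+00 -1.00e-03 -2.47e-01] F [-0.   0.2 -0. ] w 0.0877 q [ 0.65  0.36 -0.15  0.   -1.06  0.67]
shift shares [-0.004 -0.002  0.005] turn [-0.001 -0.001  0.   ] dist 0.002
```

```bash

python3 -m inch '.3 0 0 0 0 0 0;.6 0 0 0 0 0 0;.6 0 0 0 0 0 0;.6 0 0 0 0 0 0;1 0 0 0 0 0 0;1 0 0 0 0 0 0;1 0 0 0 0 0 0;1 0 0 0 0 0 0;1 0 0 0 0 0 0;1 0 0 0 0 0 0' 50
python3 go.py .608 .222 .256
```

```text
t: 3.55
eef_pos: [0.6088, 0.2203, 0.1561]
ee_rot: [-3.141, -0.0, -0.248]
force: [0.4, 1.6, 0.4]
width: 0.0393
t 3.55 pos [0.6088 0.2203 0.1561] rpy [-3.141 -0.    -0.248] F [0.4 1.6 0.4] w 0.0393 q [ 0.65  0.36 -0.15 -0.   -1.06  0.68]
shift shares [-0.004 -0.005 -0.333] turn [-0. -0.  0.] dist 0.1
```

Gripped at 39 mm. I'll lift by 60 mm and check.

```bash

python3 -m inch '1 0 0 -.04 0 0 0;1 0 0 -.1 0 0 0;1 0 0 -.16 0 0 0;1 0 0 -.2 0 0 0;1 0 0 -.2 0 0 0;1 0 0 -.2 0 0 0'
python3 go.py .542 -.311 .23
python3 - <<'E'
from station import arm
import cv2
f=arm.grab_frame('side');cv2.imwrite('pics/s2.png',f['img'][:,:,::-1])
E
```

```text
t: 4.15
eef_pos: [0.608, 0.2199, 0.2153]
ee_rot: [3.141, 0.001, -0.248]
force: [0.3, -0.1, -8.0]
width: 0.0391
t 4.15 pos [0.608  0.2199 0.2153] rpy [ 3.141e+00  1.000e-03 -2.480e-01] F [ 0.3 -0.1 -8. ] w 0.0391 q [ 0.65  0.32 -0.07 -0.   -1.18  0.68]
shift shares [ 0.221  1.77  -0.049] turn [0.    0.001 0.   ] dist 0.535
```

View pics/s2.png

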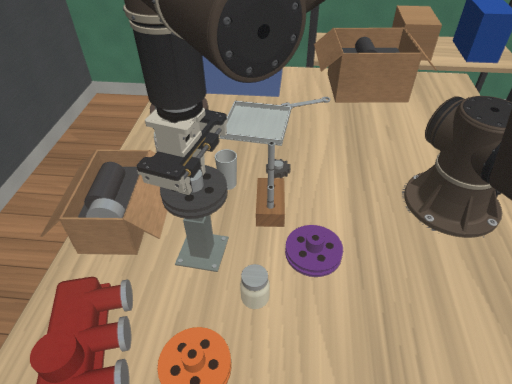

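The side view shows the pulley lifted level off the tube, with the wrist at (190,190). I'll carry it toward the tray at a height that clears the long shaft.

```bash

python3 -m inch '1 .01 .03 -.06 0 0 0;1 .02 .1 -.12 0 0 0;1 .03 .2 -.13 0 0 0;1 .04 .3 -.13 0 0 0;1 .05 .4 -.13 0 0 0;1 .06 .5 -.13 0 0 0;1 .07 .6 -.13 0 0 0;1 .09 .7 -.13 0 0 0;1 .1 .8 -.13 0 0 0;1 .11 .86 -.13 0 0 0;1 .11 .885 -.13 0 0 0;1 .11 .885 -.13 0 0 0'
python3 go.py .542 -.311 .23
```

```text
t: 5.4
eef_pos: [0.5748, -0.0462, 0.2541]
ee_rot: [3.141, 0.002, -0.249]
force: [0.2, 0.2, -6.8]
width: 0.0393
t 5.4 pos [ 0.5748 -0.0462  0.2541] rpy [ 3.141e+00  2.000e-03 -2.490e-01] F [ 0.2  0.2 -6.8] w 0.0393 q [ 0.26  0.18 -0.17 -0.   -1.22  1.06]
shift shares [0.112 0.882 0.081] turn [0.001 0.002 0.   ] dist 0.268
```

```bash

python3 -m inch '1 .01 .03 0 0 0 0;1 .02 .1 0 0 0 0;1 .03 .2 0 0 0 0;1 .04 .3 0 0 0 0;1 .05 .4 0.02 0 0 0;1 .06 .5 .05 0 0 0;1 .07 .6 .08 0 0 0;1 .09 .7 .12 0 0 0;1 .1 .8 .16 0 0 0;1 .112 .86 .2 0 0 0;1 .112 .882 .24 0 0 0;1 .112 .882 .24 0 0 0'
python3 go.py .542 -.311 .037
python3 - <<'E'
from station import arm
import cv2
f=arm.grab_frame('side');cv2.imwrite('pics/s3.png',f['img'][:,:,::-1])
E
```

```text
t: 6.6
eef_pos: [0.5419, -0.3099, 0.1804]
ee_rot: [-3.141, 0.004, -0.249]
force: [-0.4, 0.5, -8.0]
width: 0.0393
t 6.6 pos [ 0.5419 -0.3099  0.1804] rpy [-3.141  0.004 -0.249] F [-0.4  0.5 -8. ] w 0.0393 q [-0.21  0.31 -0.17 -0.   -1.1   1.53]
shift shares [0.003 0.004 0.478] turn [-0.001  0.004 -0.   ] dist 0.143
```

View pics/s3.png

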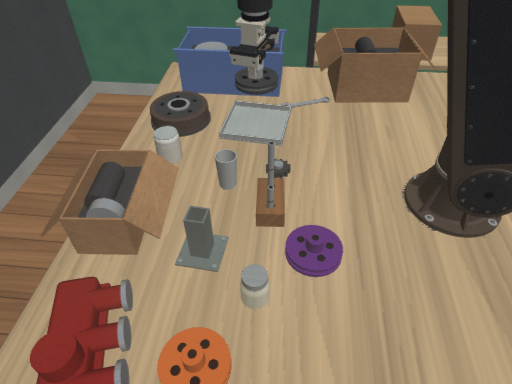

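The side view shows the pulley level above the tray at (256,80) and the empty holder mouth at (198,212). I'll lower it.

```bash

python3 -m inch '1 .003 .004 .06 0 0 0;1 .003 .004 .14 0 0 0;1 .003 .004 .22 0 0 0;1 .003 .004 .3 0 0 0;1 .003 .004 .36 0 0 0;1 .003 .004 .4 0 0 0;1 .003 .004 .43 0 0 0;1 .003 .004 .445 0 0 0;1 .003 .004 .455 0 0 0;1 .003 .004 .463 0 0 0;1 .003 .004 .463 0 0 0;1 .003 .004 .463 0 0 0'
python3 go.py .542 -.311 .035
```

```text
t: 7.85
eef_pos: [0.5441, -0.3117, 0.0446]
ee_rot: [3.142, -0.001, -0.248]
force: [0.0, 0.9, -7.8]
width: 0.0392
t 7.85 pos [ 0.5441 -0.3117  0.0446] rpy [ 3.142e+00 -1.000e-03 -2.480e-01] F [ 0.   0.9 -7.8] w 0.0392 q [-0.21  0.45 -0.31  0.   -0.81  1.53]
shift shares [-0.007 -0.001  0.032] turn [ 0.    -0.001 -0.   ] dist 0.01
```

```bash

python3 -m inch '1 0 0 .008 0 0 0;1 0 0 .015 0 0 0;1 0 0 .022 0 0 0;1 0 0 .028 0 0 0;1 0 0 .028 0 0 0;1 0 0 .028 0 0 0'
python3 go.py .542 -.311 .035
```

```text
t: 8.45
eef_pos: [0.5438, -0.3115, 0.0357]
ee_rot: [3.142, 0.0, -0.248]
force: [-0.4, -0.5, -8.0]
width: 0.0394
t 8.45 pos [ 0.5438 -0.3115  0.0357] rpy [ 3.142  0.    -0.248] F [-0.4 -0.5 -8. ] w 0.0394 q [-0.21  0.46 -0.32  0.   -0.79  1.53]
shift shares [-0.006 -0.     0.002] turn [0. 0. 0.] dist 0.002
```

```bash

python3 -m inch '1 0 0 .003 0 0 0;1 0 0 .006 0 0 0;1 0 0 .009 0 0 0;1 0 0 .009 0 0 0'
python3 go.py .542 -.311 .035
```

```text
t: 8.85
eef_pos: [0.5441, -0.3116, 0.035]
ee_rot: [3.141, -0.001, -0.247]
force: [-4.7, 5.4, 9.5]
width: 0.0391
t 8.85 pos [ 0.5441 -0.3116  0.035 ] rpy [ 3.141e+00 -1.000e-03 -2.470e-01] F [-4.7  5.4  9.5] w 0.0391 q [-0.21  0.46 -0.32  0.   -0.79  1.53]
shift shares [-0.007 -0.     0.   ] turn [ 0.    -0.001 -0.   ] dist 0.002
```

It has touched down (force went from -8 to +9.5 N). I'll hold briefly, then open and rise.

```bash

python3 -m inch '1 0 0 -.003 0 0 0;1 0 0 -.003 0 0 0;.9 0 0 -.003 0 0 0;.3 0 0 -.003 0 0 0;0 0 0 -.003 0 0 0;0 0 0 -.003 0 0 0;0 0 0 -.003 0 0 0;0 0 0 -.003 0 0 0'
python3 -m inch '0 0 0 -.1 0 0 0;0 0 0 -.2 0 0 0;0 0 0 -.35 0 0 0;0 0 0 -.5 0 0 0;0 0 0 -.65 0 0 0;0 0 0 -.7 0 0 0;0 0 0 -.7 0 0 0'
python3 go.py .542 -.311 .035
python3 - <<'E'
from h import *
from station import arm
for n in('side','scene'):
    f=arm.grab_frame(n);cv2.imwrite(f'pics/{n}4.png',f['img'][:,:,::-1]);np.savez(f'{n}4.npz',**f)
    P=pts(f);P[f['range_z']==0]=9
    for nm,xy,z0,z1,r in(('hub',(.543,-.311),.05,.07,.05),('disc',(.543,-.311),.024,.04,.08),('holder',(.607,.222),.115,.14,.06),('long',(.469,.032),.165,.19,.03)):
        m=(np.hypot(P[...,0]-xy[0],P[...,1]-xy[1])<r)&(P[...,2]>z0)&(P[...,2]<z1);q=P[m]
        print(n,nm,len(q),cv2.minEnclosingCircle(q[:,:2].astype(np.float32)),np.round(cv2.minAreaRect((q[:,:2]*1000).astype(np.float32))[0],1),q.mean(0).round(4))
E
```

```text
t: 9.65
eef_pos: [0.544, -0.3116, 0.0339]
ee_rot: [3.142, -0.0, -0.248]
force: [0.3, -0.7, -0.5]
width: 0.0737
t: 10.35
eef_pos: [0.5453, -0.3121, 0.2477]
ee_rot: [3.141, -0.006, -0.248]
force: [-0.4, -0.4, -0.2]
width: 0.0876
t 10.35 pos [ 0.5453 -0.3121  0.2477] rpy [ 3.141 -0.006 -0.248] F [-0.4 -0.4 -0.2] w 0.0876 q [-0.21  0.27 -0.07  0.   -1.23  1.53]
shift shares [-0.016 -0.001  0.709] turn [ 0.    -0.006 -0.   ] dist 0.213
side hub 95 ((0.5449934005737305, -0.30819156765937805), 0.022731229662895203) [ 543.7 -307.2] [ 0.5431 -0.3033  0.0575]
side disc 602 ((0.5445217490196228, -0.3058691918849945), 0.06655372679233551) [ 543.8 -304.7] [ 0.542  -0.2953  0.0291]
side holder 252 ((0.6116086840629578, 0.2204054594039917), 0.030907126143574715) [611.5 220.6] [0.6114 0.2218 0.1218]
side long 53 ((0.46831727027893066, 0.03140465170145035), 0.008746654726564884) [469.5  31.8] [0.4691 0.0339 0.175 ]
scene hub 77 ((0.5408638715744019, -0.3063026964664459), 0.022457776591181755) [ 542.7 -307.8] [ 0.543  -0.3055  0.059 ]
scene disc 546 ((0.5432148575782776, -0.3109894096851349), 0.06902290880680084) [ 541.2 -308.3] [ 0.5459 -0.3001  0.0304]
scene holder 155 ((0.6110116839408875, 0.21948376297950745), 0.029632659628987312) [611.3 219. ] [0.6117 0.2206 0.1231]
scene long 34 ((0.46813803911209106, 0.029630646109580994), 0.010300933383405209) [468.1  29.6] [0.4694 0.0317 0.1753]
```

View pics/side4.png

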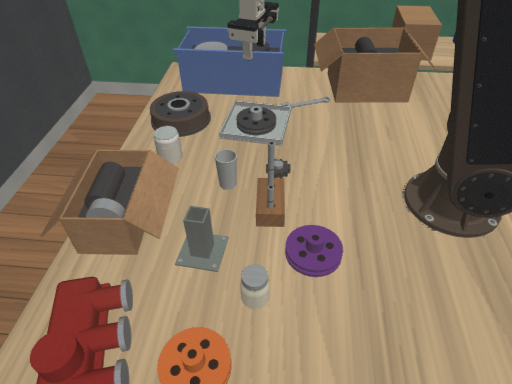

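The pulley lies flat in the tray at side (256,120), with the hub up. The empty holder mouth is at (198,212), centre ≈ (0.611, 0.220). Next, the long shaft.

```bash
python3 go.py .4685 .031 .245
python3 -m inch '0 -.1 -.1 0 0 0 0;0 -.2 -.2 0 0 0 0;0 -.3 -.35 0 0 0 0;0 -.4 -.5 0 0 0 0;0 -.5 -.65 0 0 0 0;0 -.53 -.8 0 0 0 0;0 -.53 -.9 0 0 0 0;0 -.53 -.9 0 0 0 0;0 -.53 -.9 0 0 0 0'
python3 go.py .4685 .031 .245
```

```text
t 10.45 pos [ 0.5436 -0.3113  0.2436] rpy [-3.141 -0.    -0.248] F [ 0.6 -0.7 -1.7] w 0.0877 q [-0.21  0.27 -0.08 -0.   -1.23  1.53]
shift shares [-0.523 -1.045 -0.004] turn [-0. -0.  0.] dist 0.35
t: 11.35
eef_pos: [0.4552, -0.0101, 0.2427]
ee_rot: [3.14, 0.002, -0.246]
force: [0.4, -0.6, -1.0]
width: 0.0879
t 11.35 pos [ 0.4552 -0.0101  0.2427] rpy [ 3.14e+00  2.00e-03 -2.46e-01] F [ 0.4 -0.6 -1. ] w 0.0879 q [ 0.41 -0.02 -0.42 -0.   -1.18  0.91]
shift shares [ 0.01  -0.144 -0.008] turn [0.001 0.002 0.   ] dist 0.043
```

```bash

python3 -m inch '0 .01 -.07 0 0 0 0;0 .01 -.144 0 0 0 0;0 .01 -.144 0 0 0 0;0 .01 -.144 0 0 0 0'
python3 - <<'E'
from h import *
from station import arm
s=arm.get_state();f=wrist(arm.grab_frame('wrist'),s);cv2.imwrite('pics/w5.png',f['img'][:,:,::-1])
P=pts(f);P[f['range_z']==0]=9
m=(np.hypot(P[...,0]-.4685,P[...,1]-.031)<.03)&(abs(P[...,2]-.178)<.012);q=P[m]
print(len(q),cv2.minEnclosingCircle(q[:,:2].astype(np.float32)),q.mean(0),np.argwhere(m).mean(0)[::-1])
E
python3 go.py .4685 .031 .137
```

```text
t: 11.75
eef_pos: [0.469, 0.0295, 0.243]
ee_rot: [3.14, 0.002, -0.248]
force: [-0.8, -0.4, 0.3]
width: 0.0873
505 ((0.4684963822364807, 0.028442971408367157), 0.008080519735813141) [0.4698216  0.02831502 0.17810764] [259.0950495  198.42376238]
t 11.8 pos [0.469  0.0293 0.2432] rpy [ 3.14e+00  1.00e-03 -2.49e-01] F [-0.2 -0.3 -0.3] w 0.0876 q [ 0.48  0.   -0.39 -0.   -1.18  0.84]
shift shares [-0.002 -0.006  0.354] turn [0.001 0.001 0.   ] dist 0.106
```

View pics/w5.png

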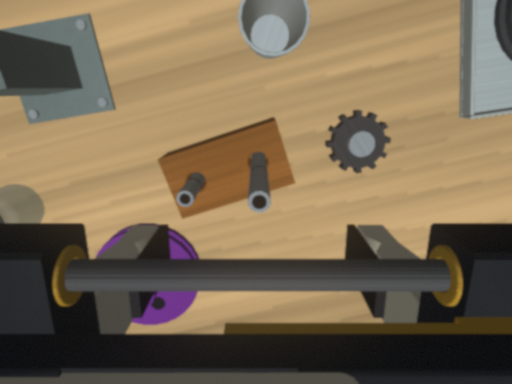

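The wrist view shows the long shaft's top at (259,200), centred between the jaws, and the short one at (185,198), well clear. I'll descend and grip the upper end.

```bash

python3 -m inch '0 0 0 .1 0 0 0;0 0 0 .2 0 0 0;0 0 0 .28 0 0 0;0 0 0 .33 0 0 0;0 0 0 .354 0 0 0;0 0 0 .354 0 0 0;0 0 0 .354 0 0 0'
python3 -m inch '.5 0 0 0 0 0 0;.5 0 0 0 0 0 0;.7 0 0 0 0 0 0;.7 0 0 0 0 0 0;.7 0 0 0 0 0 0;.8 0 0 0 0 0 0;.9 0 0 0 0 0 0;1 0 0 0 0 0 0;1 0 0 0 0 0 0;1 0 0 0 0 0 0;1 0 0 0 0 0 0;1 0 0 0 0 0 0' 40
python3 go.py .4685 .031 .3
```

```text
t: 12.5
eef_pos: [0.4698, 0.03, 0.1384]
ee_rot: [-3.141, -0.001, -0.248]
force: [-0.1, -1.2, 0.4]
width: 0.0875
t: 13.7
eef_pos: [0.4694, 0.0304, 0.1377]
ee_rot: [-3.142, 0.0, -0.248]
force: [0.1, -0.1, -0.6]
width: 0.0149
t 13.7 pos [0.4694 0.0304 0.1377] rpy [-3.142  0.    -0.248] F [ 0.1 -0.1 -0.6] w 0.0149 q [ 0.48  0.1  -0.55 -0.   -0.92  0.84]
shift shares [-0.003 -0.001 -0.541] turn [-0.  0. -0.] dist 0.162
```

```bash

python3 -m inch '1 0 0 -.03 0 0 0;1 0 0 -.08 0 0 0;1 0 0 -.15 0 0 0;1 0 0 -.22 0 0 0;1 0 0 -.3 0 0 0;1 0 0 -.38 0 0 0;1 0 0 -.46 0 0 0;1 0 0 -.52 0 0 0;1 0 0 -.55 0 0 0;1 0 0 -.55 0 0 0'
python3 go.py .611 .220 .3
python3 - <<'E'
from station import arm
import cv2
f=arm.grab_frame('side');cv2.imwrite('pics/s6.png',f['img'][:,:,::-1])
E
```

```text
t: 14.7
eef_pos: [0.4697, 0.0305, 0.3039]
ee_rot: [-3.14, -0.002, -0.248]
force: [1.1, -0.0, -2.9]
width: 0.0156
t 14.7 pos [0.4697 0.0305 0.3039] rpy [-3.14e+00 -2.00e-03 -2.48e-01] F [ 1.1 -0.  -2.9] w 0.0156 q [ 0.48 -0.03 -0.29  0.   -1.31  0.84]
shift shares [ 0.302 -0.728  0.015] turn [-0.001 -0.002  0.   ] dist 0.236
```

View pics/s6.png

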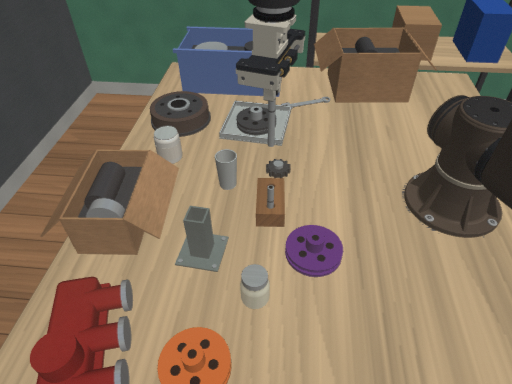

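The side view shows the long shaft hanging upright from the gripper at (271,120), with the short one still in the block at (270,195). I'll move over the holder.

```bash

python3 -m inch '1 .02 -.05 .01 0 0 0;1 .05 -.12 .01 0 0 0;1 .09 -.22 .01 0 0 0;1 .13 -.32 .01 0 0 0;1 .17 -.42 .01 0 0 0;1 .21 -.52 .01 0 0 0;1 .25 -.62 .01 0 0 0;1 .29 -.7 .01 0 0 0;1 .302 -.728 .01 0 0 0;1 .302 -.728 .01 0 0 0;1 .302 -.728 .01 0 0 0'
python3 go.py .611 .220 .3
python3 - <<'E'
from h import *
from station import arm
for n in('scene','side'):
    f=arm.grab_frame(n)
    x,y,w,h={'scene':(190,130,130,180),'side':(130,100,150,180)}[n]
    cv2.imwrite(f'pics/{n}7.png',cv2.resize(f['img'][y:y+h,x:x+w,::-1],None,fx=3,fy=3,interpolation=cv2.INTER_CUBIC))
    P=pts(f);P[f['range_z']==0]=9
    for a,b in((.19,.22),(.22,.25),(.25,.28)):
        m=(np.hypot(P[...,0]-.611,P[...,1]-.22)<.03)&(P[...,2]>a)&(P[...,2]<b);q=P[m]
        C=-f['extrinsics'][:3,:3].T@f['extrinsics'][:3,3]
        if len(q): 
            mu=np.median(q,0); d=(mu-C)[:2];d/=np.linalg.norm(d);print(n,a,len(q),'axis~',(mu[:2]+d*.0065).round(4))
    m=(np.hypot(P[...,0]-.611,P[...,1]-.22)<.03)&(P[...,2]>.135)&(P[...,2]<.28);print('lowest',P[m][:,2].min())
E
```

```text
t: 15.85
eef_pos: [0.6105, 0.2202, 0.2985]
ee_rot: [3.14, 0.001, -0.247]
force: [-0.3, -0.6, -1.4]
width: 0.0152
t 15.85 pos [0.6105 0.2202 0.2985] rpy [ 3.14e+00  1.00e-03 -2.47e-01] F [-0.3 -0.6 -1.4] w 0.0152 q [ 0.65  0.28  0.07 -0.   -1.36  0.68]
shift shares [ 0.002  0.    -0.005] turn [0.002 0.001 0.   ] dist 0.002
scene 0.19 46 axis~ [0.6096 0.2203]
scene 0.22 45 axis~ [0.6098 0.2213]
scene 0.25 39 axis~ [0.6093 0.2215]
lowest 0.17135060107866062
side 0.19 88 axis~ [0.6099 0.2217]
side 0.22 97 axis~ [0.6103 0.2214]
side 0.25 107 axis~ [0.6103 0.2218]
lowest 0.16934358409050876
```

View pics/scene7.png

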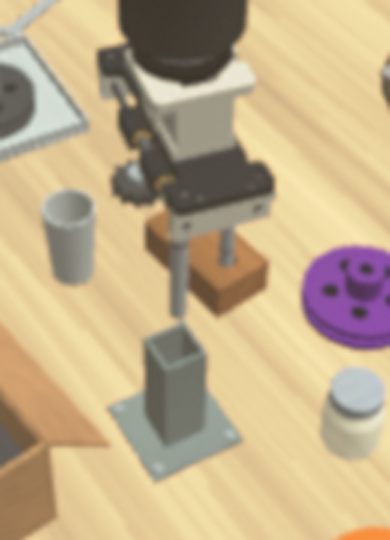

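View pics/side7.png

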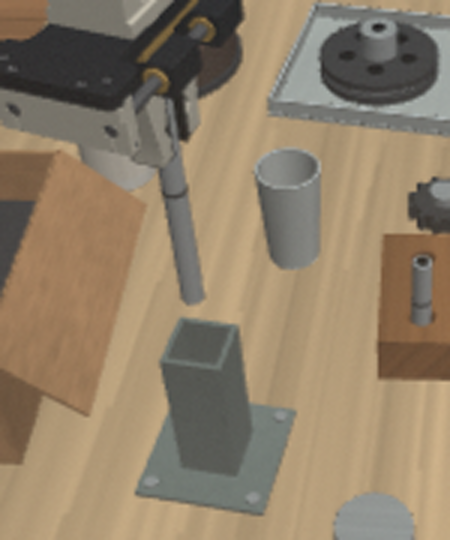

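Shaft axis ≈ (0.610, 0.221), holder centre ≈ (0.611, 0.220): the fit is good. The lower end is at 0.171, so I'll lower it in.

```bash

python3 -m inch '1 .003 .002 .04 0 0 0;1 .003 .002 .09 0 0 0;1 .003 .002 .13 0 0 0;1 .003 .002 .17 0 0 0;1 .003 .002 .2 0 0 0;1 .003 .002 .23 0 0 0;1 .003 .002 .26 0 0 0;1 .003 .002 .29 0 0 0;1 .003 .002 .32 0 0 0;1 .003 .002 .32 0 0 0'
python3 go.py .611 .220 .1325
```

```text
t: 16.95
eef_pos: [0.6108, 0.2188, 0.202]
ee_rot: [3.14, 0.002, -0.248]
force: [1.1, -0.6, -1.4]
width: 0.0152
t 16.95 pos [0.6108 0.2188 0.202 ] rpy [ 3.14e+00  2.00e-03 -2.48e-01] F [ 1.1 -0.6 -1.4] w 0.0152 q [ 0.64  0.33 -0.08 -0.   -1.16  0.68]
shift shares [ 0.    -0.004  0.232] turn [0.002 0.002 0.   ] dist 0.07
```

```bash

python3 -m inch '1 0 -.003 .03 0 0 0;1 0 -.003 .07 0 0 0;1 0 -.003 .11 0 0 0;1 0 -.003 .15 0 0 0;1 0 -.003 .18 0 0 0;1 0 -.003 .2 0 0 0;1 0 -.003 .215 0 0 0;1 0 -.003 .215 0 0 0;1 0 -.003 .215 0 0 0'
python3 go.py .611 .220 .1315
```

```text
t: 17.85
eef_pos: [0.612, 0.2201, 0.1396]
ee_rot: [-3.141, -0.0, -0.248]
force: [0.0, 0.2, -2.6]
width: 0.0151
t 17.85 pos [0.612  0.2201 0.1396] rpy [-3.141 -0.    -0.248] F [ 0.   0.2 -2.6] w 0.0151 q [ 0.64  0.38 -0.16  0.   -1.03  0.68]
shift shares [-0.003  0.001  0.027] turn [-0. -0.  0.] dist 0.008
```

```bash

python3 -m inch '1 0 0 .007 0 0 0;1 0 0 .014 0 0 0;1 0 0 .02 0 0 0;1 0 0 .025 0 0 0;1 0 0 .025 0 0 0'
python3 go.py .611 .220 .1315
```

```text
t: 18.35
eef_pos: [0.6119, 0.22, 0.1318]
ee_rot: [-3.141, -0.0, -0.248]
force: [-0.3, -0.1, -2.7]
width: 0.0152
t 18.35 pos [0.6119 0.22   0.1318] rpy [-3.141 -0.    -0.248] F [-0.3 -0.1 -2.7] w 0.0152 q [ 0.64  0.39 -0.17  0.   -1.01  0.68]
shift shares [-0.003  0.001  0.001] turn [-0. -0.  0.] dist 0.001
```

```bash

python3 -m inch '1 0 0 .003 0 0 0;1 0 0 .006 0 0 0;1 0 0 .006 0 0 0'
python3 go.py .611 .220 .1315
```

```text
t: 18.65
eef_pos: [0.6125, 0.2201, 0.1317]
ee_rot: [-3.141, -0.002, -0.247]
force: [-3.4, -1.3, 8.7]
width: 0.0154
t 18.65 pos [0.6125 0.2201 0.1317] rpy [-3.141e+00 -2.000e-03 -2.470e-01] F [-3.4 -1.3  8.7] w 0.0154 q [ 0.64  0.39 -0.17  0.   -1.01  0.68]
shift shares [-0.005  0.001  0.001] turn [-0.001 -0.002  0.   ] dist 0.001
```

It is on the bottom. I'll release, then rise straight up.

```bash

python3 -m inch '1 0 0 -.004 0 0 0;.8 0 0 -.004 0 0 0;.6 0 0 -.004 0 0 0;.4 0 0 -.004 0 0 0;.2 0 0 -.004 0 0 0;0 0 0 -.004 0 0 0;0 0 0 -.004 0 0 0;0 0 0 -.004 0 0 0;0 0 0 -.004 0 0 0;0 0 0 -.004 0 0 0'
python3 -m inch '0 0 0 -.05 0 0 0;0 0 0 -.12 0 0 0;0 0 0 -.22 0 0 0;0 0 0 -.35 0 0 0;0 0 0 -.45 0 0 0;0 0 0 -.5 0 0 0;0 0 0 -.5 0 0 0;0 0 0 -.5 0 0 0'
python3 - <<'E'
from h import *
from station import arm
for n in('scene','side'):
    f=arm.grab_frame(n);cv2.imwrite(f'pics/{n}8.png',f['img'][:,:,::-1])
    P=pts(f);P[f['range_z']==0]=9
    m=(np.hypot(P[...,0]-.611,P[...,1]-.22)<.035)&(P[...,2]>.135)&(P[...,2]<.2);q=P[m]
    print('shaft top',len(q),q[:,2].max(),np.median(q,0))
    for nm,xy,z0,z1,r in(('hub',(.543,-.311),.05,.07,.05),('tin',(.589,-.0127),.085,.12,.05),('jar',(.477,.328),.075,.1,.05),('gear',(.456,-.0817),.012,.04,.05),('short',(.4645,.102),.09,.12,.03)):
        m=(np.hypot(P[...,0]-xy[0],P[...,1]-xy[1])<r)&(P[...,2]>z0)&(P[...,2]<z1);q=P[m]
        print(n,nm,len(q),cv2.minEnclosingCircle(q[:,:2].astype(np.float32))[0] if len(q) else '',q.mean(0).round(3))
E
```

```text
t: 19.65
eef_pos: [0.6118, 0.22, 0.1312]
ee_rot: [3.142, 0.0, -0.248]
force: [-0.2, 0.2, -0.3]
width: 0.0758
t: 20.45
eef_pos: [0.6115, 0.22, 0.2809]
ee_rot: [-3.141, 0.0, -0.248]
force: [-0.2, 0.8, -1.6]
width: 0.0874
shaft top 77 0.17834791538418487 [0.61368502 0.22535288 0.16089452]
scene hub 74 (0.5400748252868652, -0.30810704827308655) [ 0.543 -0.307  0.059]
scene tin 142 (0.58653324842453, -0.012822363525629044) [ 0.588 -0.014  0.095]
scene jar 239 (0.4784270226955414, 0.32735052704811096) [0.478 0.328 0.081]
scene gear 117 (0.45947265625, -0.08376310020685196) [ 0.468 -0.082  0.02 ]
scene short 0  [nan nan nan]
shaft top 134 0.1755823601665571 [0.61005958 0.22701825 0.16139265]
side hub 93 (0.5446764826774597, -0.30682647228240967) [ 0.543 -0.304  0.058]
side tin 218 (0.5913384556770325, -0.012052465230226517) [ 0.59  -0.012  0.094]
side jar 504 (0.47663256525993347, 0.32819515466690063) [0.477 0.33  0.079]
side gear 289 (0.455863356590271, -0.08179184794425964) [ 0.456 -0.077  0.019]
side short 50 (0.46482884883880615, 0.10338087379932404) [0.464 0.103 0.101]<stdin>:10: RuntimeWarning: Mean of empty slice.
  ret = um.true_divide(
```

View pics/side8.png

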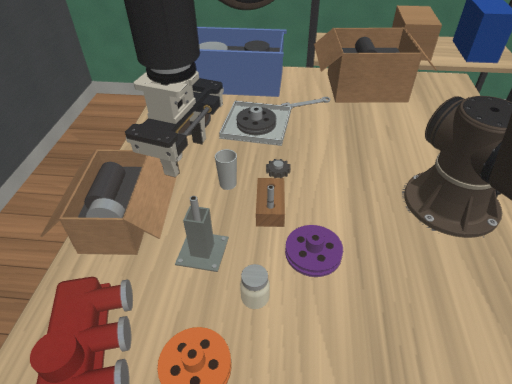

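View pics/scene8.png

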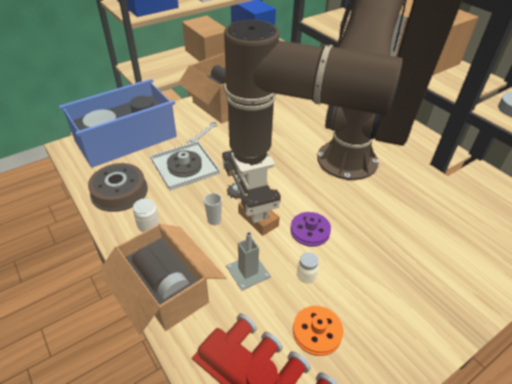

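The shaft stands in the holder with its top at ~0.176 (side (197,210)), which matches being seated on the floor. The pulley is flat in the tray and the bystanders haven't moved. The gripper is clear, so I'll hand in.

```bash
python3 -m inch '0 0 0 0 0 0 0;0 0 0 0 0 0 0;0 0 0 0 0 0 0;0 0 0 0 0 0 0;0 0 0 0 0 0 0'; python3 -c "
from station import arm
print(arm.job_done())"
```

```text
t: 21.05
eef_pos: [0.6118, 0.22, 0.2811]
ee_rot: [3.141, 0.0, -0.248]
force: [1.1, 0.6, 0.6]
width: 0.0879
the job is handed in; nothing more can be done
None
```

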